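# Shake a cleaning tablet out of the slotted box into the open jar

### The arm

A 6-joint arm with a two-finger parallel gripper is mounted at the origin on the work surface. World frame = base frame: x ahead of the robot, y to its left, z up, the work surface at z = 0. Lengths are in m, angles in rad, forces in N, time in s.
With the tool pointing down it reaches from about 0.35 to 0.775 m from the base axis. Payload 5.5 kg.
Tool frame: the origin (TCP) lies between the finger pads; the fingertips stand 19 mm ahead of it and the grasp point (between the pads) is the TCP; z points along the fingers, y is the direction in which the jaws open and shut (so a half turn about z gives the same grasp; the last joint's range is limited). The gripper opens to 85 mm and grips with 20 to 120 N. Pads are 22 mm wide; open, the fingers measure 114 mm over their backs; the gripper's body (76 mm by 85 mm) begins 54 mm behind the grasp point. The pads swing forward as they close: fully open they stand 13 mm farther back than shut.
Start: joints at [-1.458, 0.313, 0.046, 1.304, 0, 1.431], TCP at [0.144, -0.557, 0.25] pointing down, gripper open.
Joint ranges: [-2.76, 2.76], [-0.86, 1.69], [-1.03, 1.26], [-2.2, 2.34], [-1.47, 1.5], [-3.14, 3.14]. Speed limits (rad/s): [2.57, 2.57, 3.14, 3.14, 3.14, 3.14].

### API

Orientations are given as a unit quaternion [w, x, y, z].
In Python, from workcell import get_state, cams, workorder gives the robot as it stands.
- The arm moves only by the tool play_rows, never from a script. Its argument "series" is text: rows parted by semicolons, each of 7 numbers parted by spaces: the opening in per cent of the stroke, from 0 (shut) to 100 (fully open), then the shift along the tool's x, y, z in cm, then the turn, a rotation vector about the tool's x, y, z in degrees. A call has 1 to 12 rows; each row shifts and turns the commanded pose from where the row before left it, along the tool's axes as they then stand; what a row does not reach is not made up. A row lasts 1/8 s, in which the tool goes at most 62.5 mm and 10.7 degrees, less where a joint would pass 70% of its speed; a pose out of reach is approached as far as the arm can. A call with a gripper value outside its range is refused whole. The fingers move at their own pace and stop on an object; "newtons" is the grip in N (left out, the last holds). Time passes only in rows, so rows that do not move let the fingers close. It gives the time, the measured TCP pose, the force and the opening at its end, in the units of the state.
- get_state(): the state, without advancing time (a new reading comes with each control period).
- cams.read_camera(name): name is "scene" or "top" or "wrist"; returns the picture (480x640x3 uint8, red, green, blue); there is no depth.
- cams.get_calibration(name): a dict with "fx", "fy", "cx", "cy" (pixels), "rvec" (rotation vector, rad) and "tvec" (3), from world to camera coordinates, as OpenCV has them. Camera axes: x right, y down, z forward; pixel columns grow to the right and rows downward; lengths in m; the calibration is good to about 2 mm. A picture is of the moment at which its call begins: read the wrist's pose just before it. get_calibration takes no time and is no camera call; for the wrist camera it gives the pose at the moment of the call.
- workorder.hand_in(): hands the job in, once; it reports no verdict.
The state is a dict: "clock": time; "joint_pos": joint angles; "qvel": joint speeds; "tau": joint torques, N m; "tcp_pos": TCP position; "orientation": TCP orientation; "wrist_force": force on the tool from outside, world axes, zero at the start; "ft_torque": the same for the moment, N m; "finger_gap": finger opening in m.
Only numpy, scipy, OpenCV 4.12 (cv2) and the standard library are available. Lean on these libraries where they do the work, as an engineer would, in place of code of your own. Each camera call takes 0.05 s, during which the arm holds its last target.

### The job

Pick up the red-handled tablet box, hold it over the only jar without a foil cap, and shake or rock it, slot end down, until the yellow tablet falls out through the slot underneath and into that jar. Then stand the box back on the black mat, on its foot, and let go; the jar must stay upright.

Things in the scene. Friction and masses are not known exactly. Their poses are not given: they have to be found in the camera images.
- red_dispenser_grip (a point): Centre of the red handle (mm: 46 along x, 22 thick in y, 34 tall) on a narrow clear-sided tablet box, 0.22 kg, standing slot down on a 120 x 44 foot. It lies 81 over the foot's underside, mid-length; box 98 tall. z up, x along the box; -x (red end wall) is the slot end: slot 32 (along x) x 14, in the underside, centred 32 from the middle. A blue-handled twin (green tablet) is not wanted.
- tablet_center (a point): Centre of the yellow round tablet, 24 mm diameter, 10 mm thick, 12 g, on edge inside the red-handled box; its y is the disc's axis. It rolls along the box's x. The box's inner floor falls 14 degrees away from the slot, so it lies at the +x end until the box's -x end is tipped down by more: 25 to 35 degrees rolls it to the slot and out.
- jar: The open, empty clear glass jar without foil cap, loose, 0.3 kg, 92 mm across its rim and narrower below, 80 mm tall, walls 4 mm. Origin: centre of its underside, z up. Foil-capped dark jars up to 104 mm tall and 90 mm wide stand near it, centres at least 110 mm apart.
- mat: Black rubber mat fixed flat on the bench, 200 mm along x, 360 mm along y, 4 mm thick, on which both tablet boxes stand. Origin: centre of its underside.
Mind the look-alikes: they are no part of the job. Leave any brown, pink or purple look-alike of the part that bears red_dispenser_grip alone.

How it is judged:
On the way, in this order (a step that is already met when the one before it is completed fails the run):
1. the red-handled box is lifted with the tablet still inside (height (world z) of red_dispenser_grip above 0.13 m and distance between tablet_center and red_dispenser_grip below 0.09 m), for 0.2 s.
2. the tablet has fallen into the open jar (horizontal distance between tablet_center and jar below 0.046 m and z of tablet_center in the frame of jar below 0.045 m), for 0.2 s.
At the end, for the whole second after the job is handed in: The tablet lies in the open jar (within 46 mm of its axis, centre under 45 mm above its underside), the jar stands upright (within 8 degrees), and the red-handled box stands on its foot (within 5 degrees) with its middle over the mat (all of step 2 and angle between jar's own z axis and vertical below 0.15 rad and angle between red_dispenser_grip's own z axis and vertical below 0.1 rad and height (world z) of red_dispenser_grip between 0.078 and 0.095 m and x of red_dispenser_grip in the frame of mat between -0.1 and 0.1 m and y of red_dispenser_grip in the frame of mat between -0.18 and 0.18 m); the robot touches nothing.
It fails at once if the open jar is knocked over (tilted more than 30 degrees) (angle between jar's own z axis and vertical above 0.52 rad).
It also fails if it takes over 58 s, if anything falls off the work surface, if the arm or the gripper's body presses on something with over 40 N, if the wrist force passes 120 N, or if a joint passes its speed limit or range.

## Working session

There is one attempt and no reset: what is moved stays moved. The work goes in short steps, Python scripts to look and compute and a tool call to move; the robot and the scene stay as the last step left them, time stands still between calls to the robot, and variables do not carry over. Pictures are saved under pics/ and viewed, and the job is handed in when it is done.

Besides the shell and the picture viewer there is one more tool, called after "Emit:" as name(argument=value, ...) on one line, values as JSON. play_rows: Moves the arm, as the interface text tells. Its arguments: {"type":"object","properties":{"series":{"type":"string"},"newtons":{"type":"number"}},"required":["series"]}

```bash
mkdir -p pics; ls
python3 - <<'E'
from workcell import get_state, cams
import cv2
print(get_state())
for n in ["scene","top","wrist"]:
    im=cams.read_camera(n); cv2.imwrite(f"pics/{n}0.png",im[:,:,::-1]); c=cams.get_calibration(n); print(n,c)
E
```

```text
pics
{'clock': 0.0, 'joint_pos': array([-1.45760213e+00,  3.14009776e-01,  4.49653305e-02,  1.30360784e+00,
        7.57135865e-06,  1.43119038e+00]), 'qvel': array([ 3.93248548e-04, -8.12478351e-04, -6.02859187e-05,  1.51045223e-04,
        1.11413637e-04,  2.46796570e-05]), 'tau': array([-5.89926967e-04, -4.80625033e+01,  2.98532653e+01,  1.91533560e-02,
       -2.16395433e-04, -1.74462343e-06]), 'tcp_pos': array([ 0.14375077, -0.55623925,  0.24939793]), 'orientation': array([-9.27846330e-04,  9.92021714e-01,  1.26063702e-01,  1.60397416e-05]), 'wrist_force': array([ 0.36997394,  0.90972726, -0.04112582]), 'ft_torque': array([ 0.08629685, -0.01633636, -0.00414634]), 'finger_gap': 0.08570604930194334}
scene {'fx': 579.2477307127448, 'fy': 579.2477307127448, 'cx': 324.78939888585995, 'cy': 240.3058732485697, 'rvec': array([ 1.84088902,  1.31918215, -0.70319646]), 'tvec': array([-0.18616184, -0.15264185,  1.4755072 ])}
top {'fx': 609.3880018125501, 'fy': 609.3880018125501, 'cx': 321.7451697202282, 'cy': 246.23203996761384, 'rvec': array([ 2.19006039, -2.1910429 ,  0.06652786]), 'tvec': array([0.06513739, 0.43221703, 1.32167501])}
wrist {'fx': 364.6379983563921, 'fy': 364.6379983563921, 'cx': 313.3833960963606, 'cy': 246.31359177338396, 'rvec': array([-2.28705076,  1.77355216,  0.26723487]), 'tvec': array([-0.57439469, -0.03783114,  0.37998402])}
```

View pics/scene0.png

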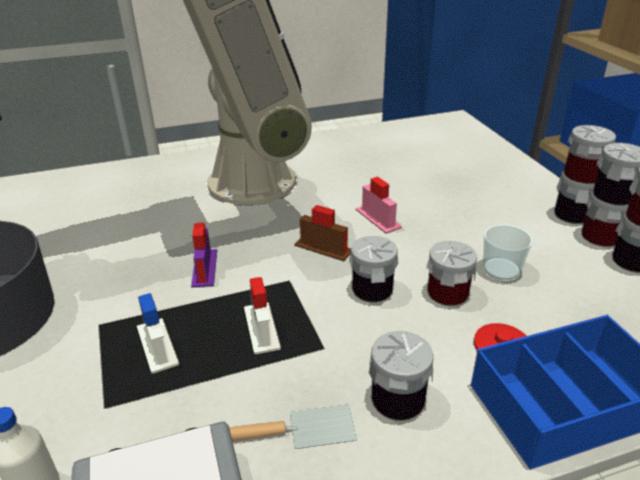

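View pics/top0.png

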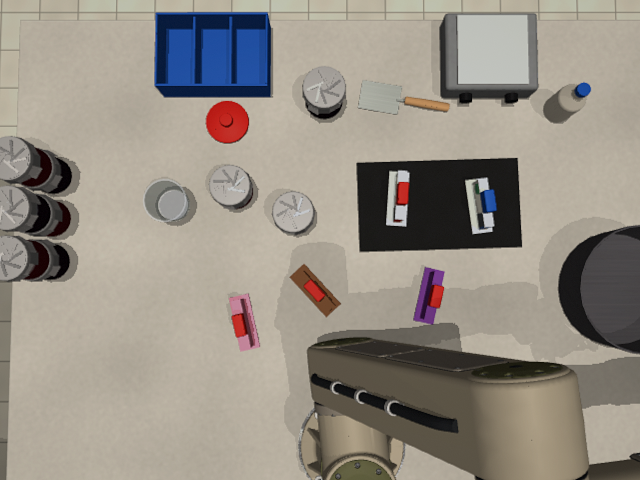

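View pics/wrist0.png

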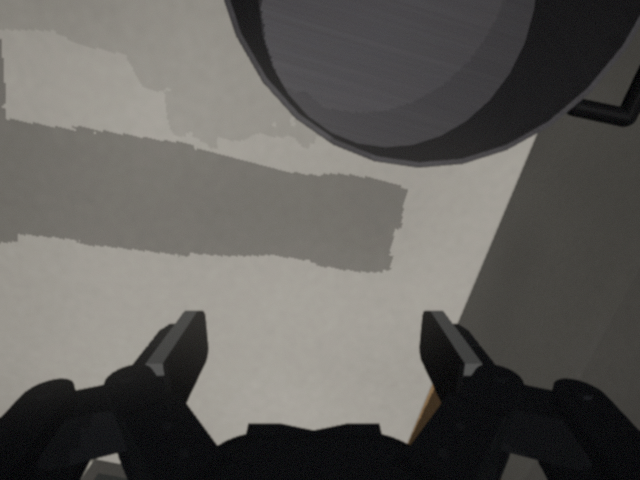

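Candidates for the red-handled box in the top picture: white box with red handle (403,193), blue-handled twin (488,201), purple (436,296), brown (316,290) and pink (239,325) look-alikes. I choose the white one on the mat at (403,193). The open jar is at (167,202); the capped ones are at (231,187), (293,213) and (324,92). Next is a close crop.

```bash
cat > h.py <<'E'
import numpy as np, cv2
from workcell import get_state, cams, workorder
def cal(n):
    c=cams.get_calibration(n); R=cv2.Rodrigues(c['rvec'])[0]
    return np.array([[c['fx'],0,c['cx']],[0,c['fy'],c['cy']],[0,0,1]]),R,np.array(c['tvec'])
def proj(n,P):
    K,R,t=cal(n); return cv2.projectPoints(np.atleast_2d(np.array(P,float)),cv2.Rodrigues(R)[0],t,K,None)[0][:,0]
def ray(n,uv,z):
    K,R,t=cal(n); d=R.T@np.linalg.inv(K)@np.array([uv[0],uv[1],1.]); o=-R.T@t
    return o+d*(z-o[2])/d[2]
def crop(im,u0,v0,w,h,s,f):
    cv2.imwrite(f,cv2.resize(im[v0:v0+h,u0:u0+w,::-1],None,fx=s,fy=s,interpolation=cv2.INTER_CUBIC))
E
python3 - <<'E'
from h import *
t=cv2.imread('pics/top0.png')[:,:,::-1]; s=cv2.imread('pics/scene0.png')[:,:,::-1]
crop(t,350,150,180,110,4,'pics/c_top.png'); crop(s,220,260,80,100,6,'pics/c_sc.png'); crop(t,130,150,200,110,4,'pics/c_jar.png')
crop(s,340,210,200,100,4,'pics/c_jar2.png')
E
```

```text
(no output)
```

View pics/c_top.png

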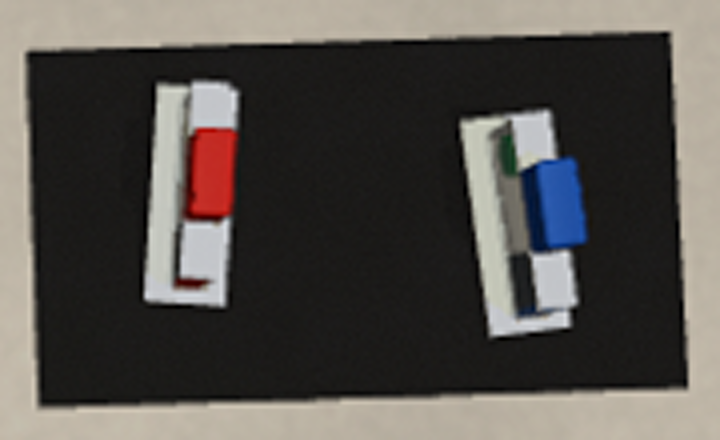

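View pics/c_sc.png

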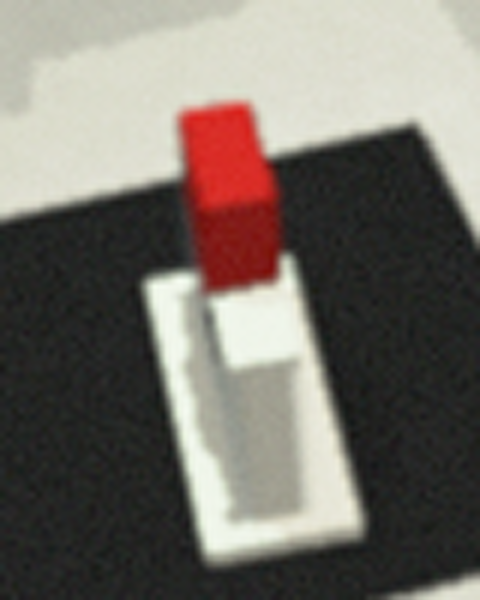

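View pics/c_jar.png

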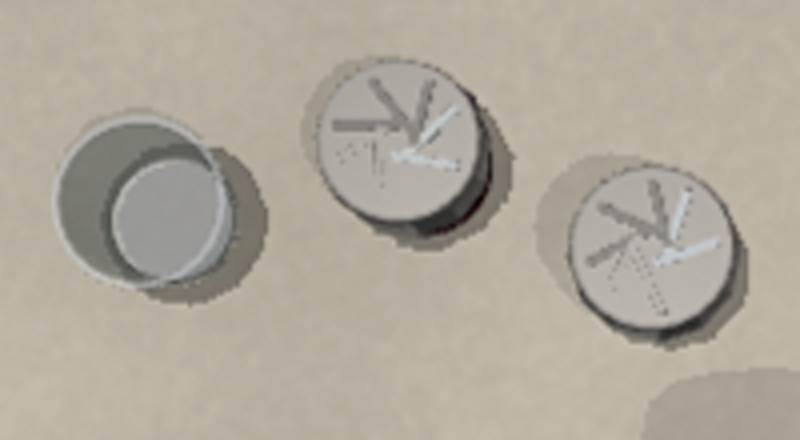

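View pics/c_jar2.png

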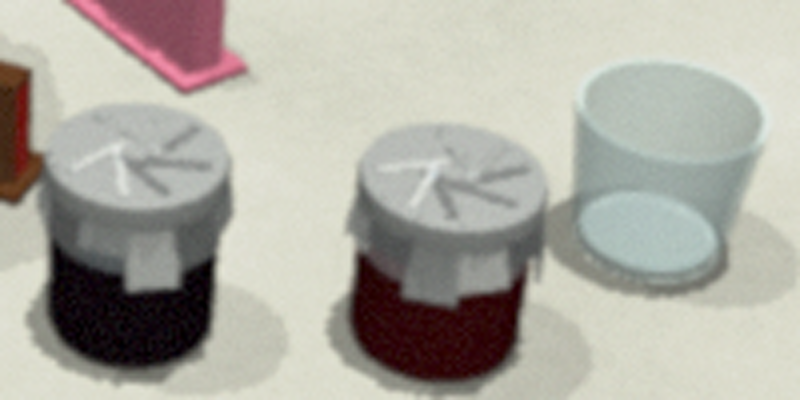

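Run:
```python
from h import *
T=lambda u,v:(350+u/4-.375,150+v/4-.375)
for p in [(157,83),(226,305),(145,300)]: print('foot',ray('top',T(*p),.009))
a=[(207,129),(237,129),(234,218),(203,217)]
print('handle', np.mean([ray('top',T(*p),.102) for p in a],0))
S=lambda u,v:(220+u/6-.4,260+v/6-.4)
for p in [(203,560),(364,530),(143,282),(295,255)]: print('sfoot',ray('scene',S(*p),.008))
print('shandle',np.mean([ray('scene',S(*p),.102) for p in [(180,113),(250,103),(278,190),(197,205)]],0))
for p in [(27,52),(670,33),(687,387),(40,407)]: print('mat',ray('top',T(*p),.004))
J=lambda u,v:(130+u/4-.375,150+v/4-.375)
print('rim',ray('top',J(141,202),.08),'base',ray('top',J(171,219),.004))
S2=lambda u,v:(340+u/4-.375,210+v/4-.375)
print('srim',ray('scene',S2(671,110),.08),'base',ray('scene',S2(649,233),.004))
print('cap1',ray('top',J(400,140),.09),ray('scene',S2(453,178),.09));print('cap2',ray('top',J(652,248),.09),ray('scene',S2(138,155),.09))
print(ray('top',(324,87),.1), 'lid',ray('top',(228,122),.02),'tray',ray('top',(158,94),.06),'brown',ray('top',(316,290),.1),'pink',ray('top',(239,325),.1))
```

```text
foot [ 0.60068531 -0.0837542   0.009     ]
foot [ 0.47731627 -0.12085262  0.009     ]
foot [ 0.4800995  -0.07628798  0.009     ]
handle [ 0.53652483 -0.10557346  0.102     ]
sfoot [ 0.60267381 -0.13076638  0.008     ]
sfoot [ 0.60600823 -0.08544366  0.008     ]
sfoot [ 0.48200822 -0.12227255  0.008     ]
sfoot [ 0.48490597 -0.07525248  0.008     ]
shandle [ 0.54484173 -0.10369789  0.102     ]
mat [ 0.61905087 -0.01215565  0.004     ]
mat [ 0.6295655  -0.36986803  0.004     ]
mat [ 0.43228787 -0.37531258  0.004     ]
mat [ 0.42140666 -0.01854929  0.004     ]
rim [0.52487388 0.39277667 0.08      ] base [0.5258225  0.39571187 0.004     ]
srim [0.53216322 0.38908332 0.08      ] base [0.53074628 0.39226481 0.004     ]
cap1 [0.55584021 0.2562023  0.09      ] [0.55932895 0.25527358 0.09      ]
cap2 [0.4994085  0.12522403 0.09      ] [0.49570897 0.12720962 0.09      ]
[0.75888142 0.06010243 0.1       ] lid [0.70654521 0.2716686  0.02      ] tray [0.75684553 0.41619172 0.06      ] brown [0.33757369 0.07669507 0.1       ] pink [0.26671476 0.23312224 0.1       ]
```

Top and scene agree. The box's handle is at about (0.541, -0.104) and its axis at about -4°. The slot (red wall) end faces the robot, at crop pixel (190,283). The jar is at about (0.528, 0.392). I rotate the tool first, while rising.

Emit:
play_rows(series="70 0 0 -0.4 0 0 -10; 70 0 0 -0.4 0 0 -10; 70 0 0 -0.4 0 0 -10; 70 0 0 -0.4 0 0 -10; 70 0 0 -0.4 0 0 -10; 70 0 0 -0.4 0 0 -10; 70 0 0 -0.4 0 0 -10; 70 0 0 -0.4 0 0 -10; 70 0 0 -0.4 0 0 -10; 70 0 0 -0.4 0 0 -10; 70 0 0 -0.4 0 0 -10; 70 0 0 -0.4 0 0 -10", newtons=60)

```text
clock: 1.65
tcp_pos: [0.1438, -0.5566, 0.2981]
orientation: [-0.0, 0.384, 0.923, 0.0]
wrist_force: [-0.3, -0.6, 0.3]
finger_gap: 0.0599
```

Emit:
play_rows(series="70 0 0 0 0 0 -10; 70 0 0 0 0 0 -10; 70 0 0 0 0 0 -10; 70 0 0 0 0 0 -10; 70 0 0 0 0 0 -1.5; 70 0 0 0 0 0 0")

```text
clock: 2.4
tcp_pos: [0.1438, -0.5567, 0.2981]
orientation: [-0.0, 0.036, 0.999, 0.0]
wrist_force: [-0.6, 0.0, 0.2]
finger_gap: 0.0597
```

```bash
cat >> h.py <<'E'
from scipy.spatial.transform import Rotation as Rn
def tool():
    s=get_state(); q=s['orientation']; return s,Rn.from_quat([q[1],q[2],q[3],q[0]])
def togo(target,heading=None,tilt=None):
    """shift in cm, tool axes, and turn"""
    s,R=tool(); print('t',round(s['clock'],2),'tcp',s['tcp_pos'].round(4),'gap',round(s['finger_gap'],4),'F',s['wrist_force'].round(1),'j',s['joint_pos'].round(2))
    M=R.as_matrix(); print(' tool x head',np.degrees(np.arctan2(M[1,0],M[0,0])).round(2),'z',M[:,2].round(3))
    print(' shift cm tool',(R.inv().apply(np.array(target)-s['tcp_pos'])*100).round(2))
    if heading is not None:
        h=np.radians(heading); x=np.array([np.cos(h),np.sin(h),0]);z=np.array([0,0,-1.]);y=np.cross(z,x)
        T=Rn.from_matrix(np.c_[x,y,z])
        if tilt: T=T*Rn.from_rotvec([0,-np.radians(tilt),0])
        print(' turn deg',np.degrees((R.inv()*T).as_rotvec()).round(2))
E
python3 -c "
from h import *
togo([.541,-.104,.25],176)
print(ray('top',(560,290),.15),ray('top',(600,228),.15))"
```

```text
t 2.4 tcp [ 0.1438 -0.5567  0.2981] gap 0.0597 F [-0.6  0.   0.2] j [-1.46  0.31  0.15  1.42 -0.   -1.39]
 tool x head 175.84 z [-0.  0. -1.]
 shift cm tool [-36.34  48.03   4.82]
 turn deg [ 0.02 -0.   -0.16]
[ 0.33790771 -0.40124106  0.15      ] [ 0.45963939 -0.48294234  0.15      ]
```

Emit:
play_rows(series="70 -1.5 4.4 0 0 0 0; 70 -1.5 4.4 0 0 0 0; 70 -1.5 4.4 0 0 0 0; 70 -1.5 4.4 0 0 0 0; 70 -1.5 4.4 0 0 0 0; 70 -1.5 4.4 0 0 0 0; 70 -4.6 3.6 0.8 0 0 0; 70 -4.6 3.6 0.8 0 0 0; 70 -4.6 3.6 0.8 0 0 0; 70 -4.6 3.6 0.8 0 0 0; 70 -4.6 3.6 0.8 0 0 0; 70 -4.6 3.6 0.8 0 0 0")

```text
clock: 3.9
tcp_pos: [0.5441, -0.1022, 0.2501]
orientation: [0.0, 0.036, 0.999, -0.0]
wrist_force: [0.5, -0.2, 0.1]
finger_gap: 0.06
```

Emit:
play_rows(series="70 0 0 0 0 0 0; 70 0 0 0 0 0 0")

```text
clock: 4.15
tcp_pos: [0.5422, -0.1033, 0.2499]
orientation: [-0.001, 0.035, 0.999, -0.0]
wrist_force: [0.7, 0.9, 0.9]
finger_gap: 0.0596
```

```bash
python3 -c "
from h import *
togo([.541,-.104,.2],176)
print(proj('wrist',[[.541,-.104,.102],[.518,-.1024,.102],[.564,-.1056,.102]]))
im=cams.read_camera('wrist'); cv2.imwrite('pics/w1.png',im[:,:,::-1])"
```

```text
t 4.15 tcp [ 0.5422 -0.1033  0.2499] gap 0.0596 F [0.7 0.9 0.9] j [-0.33  0.27 -0.01  1.29 -0.   -0.26]
 tool x head 175.96 z [-0.001  0.    -1.   ]
 shift cm tool [ 0.11 -0.07  4.99]
 turn deg [-0.   -0.07 -0.04]
[[312.80987147 234.62518532]
 [312.72401281 205.16174068]
 [312.89170538 262.70749337]]
```

View pics/w1.png

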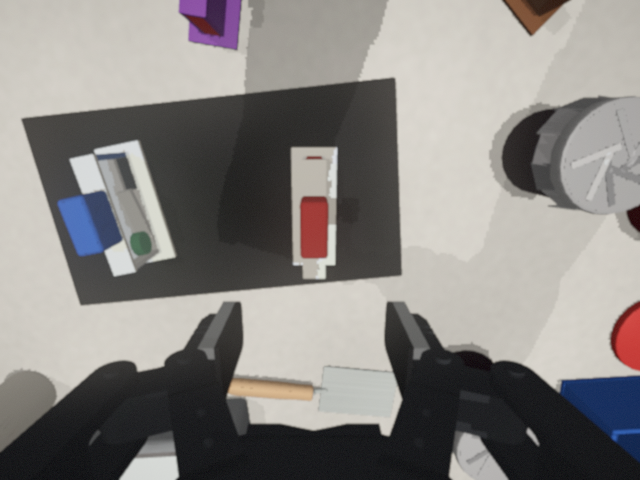

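The wrist picture shows the red handle at (314,228), vertical in the image and so aligned with the jaws. The slot end's red wall is at (314,157), and the twin is at (90,222). I zoom in to check the centre.

```bash
python3 -c "
from h import *
im=cv2.imread('pics/w1.png')[:,:,::-1]
crop(im,270,130,90,160,4,'pics/w1c.png')
hsv=cv2.cvtColor(im[:,:,::-1].copy(),cv2.COLOR_BGR2HSV)
"
```

```text
(no output)
```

View pics/w1c.png

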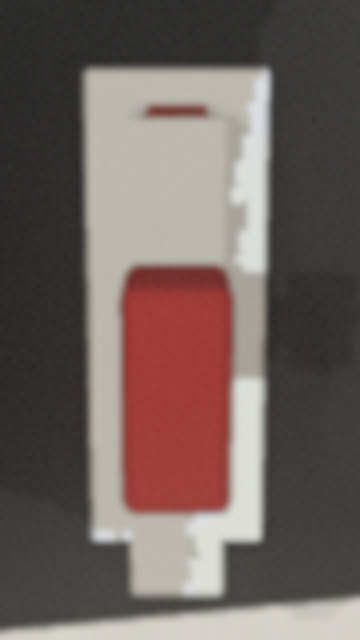

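Emit:
play_rows(series="70 0.4 0 3 0 0 0; 70 0 0 4 0 0 0; 70 0 0 4 0 0 0; 70 0 0 3 0 0 0; 70 0 0 1.5 0 0 0; 70 0 0 0.8 0 0 0; 70 0 0 0 0 0 0; 70 0 0 0 0 0 0")

```text
clock: 5.2
tcp_pos: [0.5393, -0.1037, 0.0885]
orientation: [0.001, 0.035, 0.999, -0.0]
wrist_force: [-0.8, 0.4, 0.2]
finger_gap: 0.0599
```

```bash
python3 -c "
from h import *
togo([.538,-.103,.088],176)
im=cams.read_camera('wrist'); cv2.imwrite('pics/w2.png',im[:,:,::-1])"
```

```text
t 5.2 tcp [ 0.5393 -0.1037  0.0885] gap 0.0599 F [-0.8  0.4  0.2] j [-0.34  0.36 -0.3   0.91 -0.   -0.27]
 tool x head 175.98 z [ 0.002 -0.001 -1.   ]
 shift cm tool [0.14 0.06 0.05]
 turn deg [-0.04  0.11 -0.02]
```

View pics/w2.png

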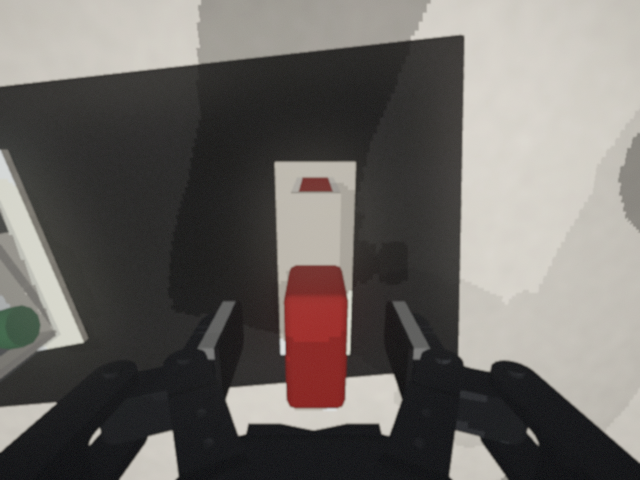

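The handle, at (316,340), sits centred between the pads at (225,330) and (405,330). I close now.

Emit:
play_rows(series="10 0 0 0 0 0 0; 10 0 0 0 0 0 0; 10 0 0 0 0 0 0; 10 0 0 0 0 0 0; 10 0 0 0 0 0 0; 10 0 0 0 0 0 0; 10 0 0 0 0 0 0", newtons=60)

```text
clock: 6.12
tcp_pos: [0.5389, -0.1033, 0.0877]
orientation: [0.0, 0.035, 0.999, -0.0]
wrist_force: [-0.1, 0.8, 4.4]
finger_gap: 0.0208
```

Emit:
play_rows(series="10 0 0 -0.5 0 0 0; 10 0 0 -1 0 0 0; 10 0 0 -1.5 0 0 0; 10 0 0 -2 0 0 0; 10 0 0 -2 0 0 0; 10 0 0 -2 0 0 0; 10 0 0 -2 0 0 0; 10 0 0 -2 0 0 0; 10 0 0 -1.5 0 0 0; 10 0 0 -0.7 0 0 0; 10 0 0 0 0 0 0")

```text
clock: 7.5
tcp_pos: [0.5387, -0.1034, 0.2396]
orientation: [0.0, 0.035, 0.999, -0.0]
wrist_force: [-0.1, 0.4, -2.5]
finger_gap: 0.0212
```

```bash
python3 -c "
from h import *
togo([.52,.386,.24],216.6)
im=cams.read_camera('wrist'); cv2.imwrite('pics/w3.png',im[:,:,::-1])
im=cams.read_camera('scene'); crop(im,200,130,200,150,4,'pics/s3.png')"
```

```text
t 7.5 tcp [ 0.5387 -0.1034  0.2396] gap 0.0212 F [-0.1  0.4 -2.5] j [-0.34  0.26 -0.05  1.26 -0.   -0.27]
 tool x head 175.98 z [ 0.001 -0.    -1.   ]
 shift cm tool [ 5.29 48.68 -0.05]
 turn deg [-3.000e-02  3.000e-02 -4.062e+01]
```

View pics/w3.png

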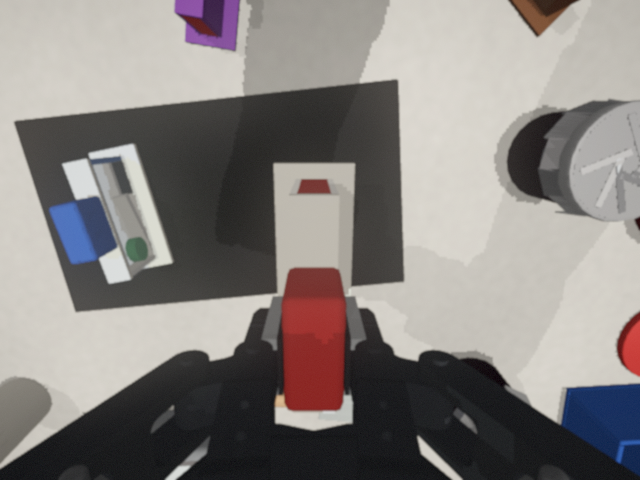

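View pics/s3.png

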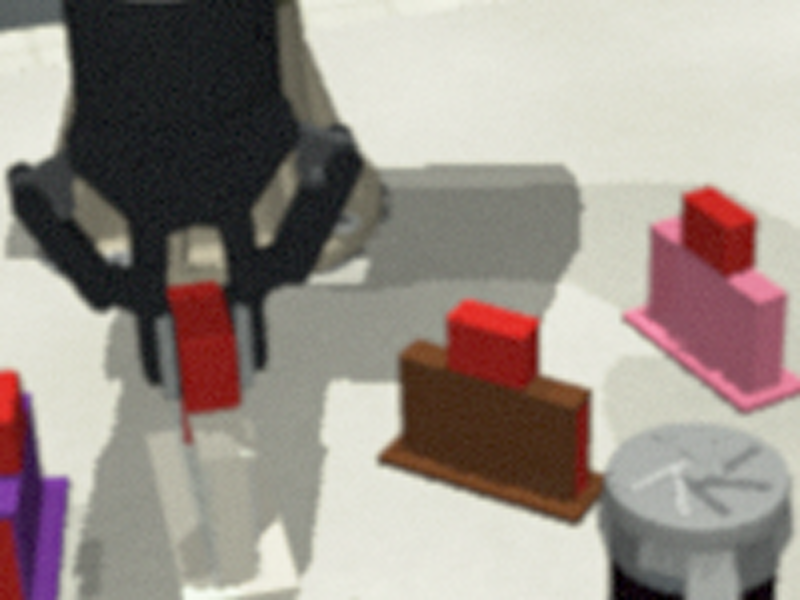

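The box is lifted level, with the handle (315,340) firm between the pads. I carry it gently to the jar, high and level.

Emit:
play_rows(series="10 0 1 0 0 0 0; 10 0.2 2 0 0 0 0; 10 0.2 3 0 0 0 0; 10 0.2 4 0 0 0 0; 10 0.2 5 0 0 0 0; 10 0.2 5 0 0 0 0; 10 0.2 5 0 0 0 0; 10 0.2 5 0 0 0 0; 10 0.2 5 0 0 0 0; 10 0.2 5 0 0 0 0; 10 0.2 4 0 0 0 0; 10 0.2 3 0 0 0 0")

```text
clock: 9.1
tcp_pos: [0.5478, 0.3703, 0.2387]
orientation: [-0.001, 0.034, 0.999, -0.0]
wrist_force: [-0.2, -0.7, -3.2]
finger_gap: 0.0215
```

Emit:
play_rows(series="10 0 2.4 0 0 0 -1; 10 0 1.2 0 0 0 -3; 10 0 0.6 0 0 0 -5; 10 0 0 0 0 0 -5; 10 0 0 0 0 0 -5; 10 0 0 0 0 0 -5; 10 0 0 0 0 0 -5; 10 0 0 0 0 0 -5; 10 0 0 0 0 0 -4; 10 0 0 0 0 0 -2; 10 0 0 0 0 0 -0.6; 10 0 0 0 0 0 0")

```text
clock: 10.6
tcp_pos: [0.5517, 0.409, 0.2392]
orientation: [-0.0, -0.314, 0.95, -0.0]
wrist_force: [-0.0, -0.3, -2.6]
finger_gap: 0.0211
```

```bash
python3 -c "
from h import *
togo([.5507,.4087,.219],216.6)
im=cams.read_camera('wrist'); cv2.imwrite('pics/w4.png',im[:,:,::-1])
im=cams.read_camera('top'); crop(im,90,120,200,150,4,'pics/t4.png')
im=cams.read_camera('scene'); crop(im,420,130,200,150,4,'pics/s4.png')"
```

```text
t 10.6 tcp [0.5517 0.409  0.2392] gap 0.0211 F [-0.  -0.3 -2.6] j [ 0.52  0.55  0.37  1.4  -0.   -0.12]
 tool x head -143.43 z [-0. -0. -1.]
 shift cm tool [0.1  0.04 2.02]
 turn deg [-0.   -0.01 -0.03]
```

View pics/w4.png

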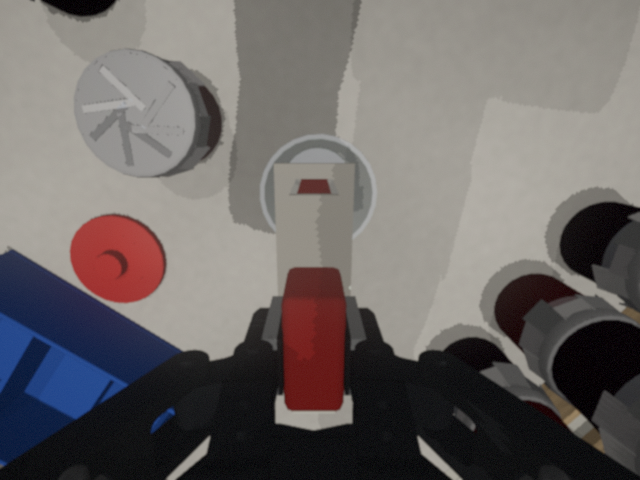

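View pics/t4.png

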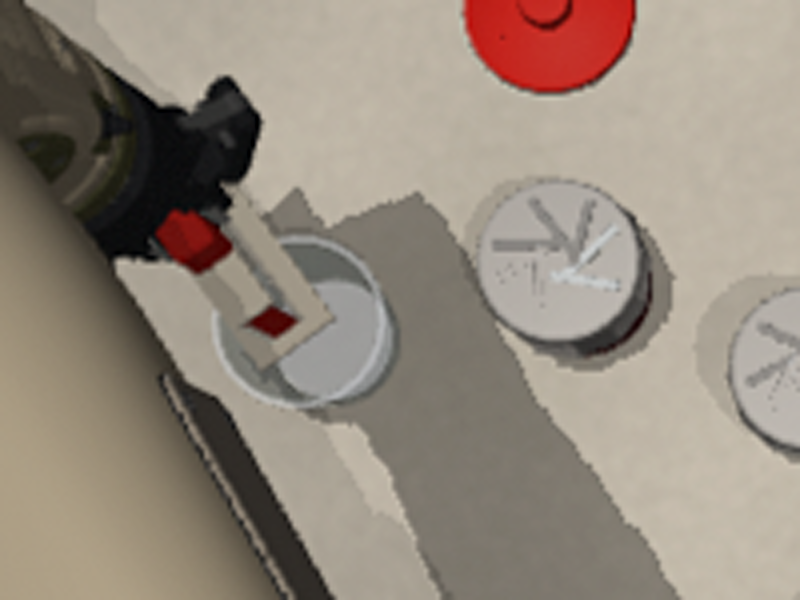

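View pics/s4.png

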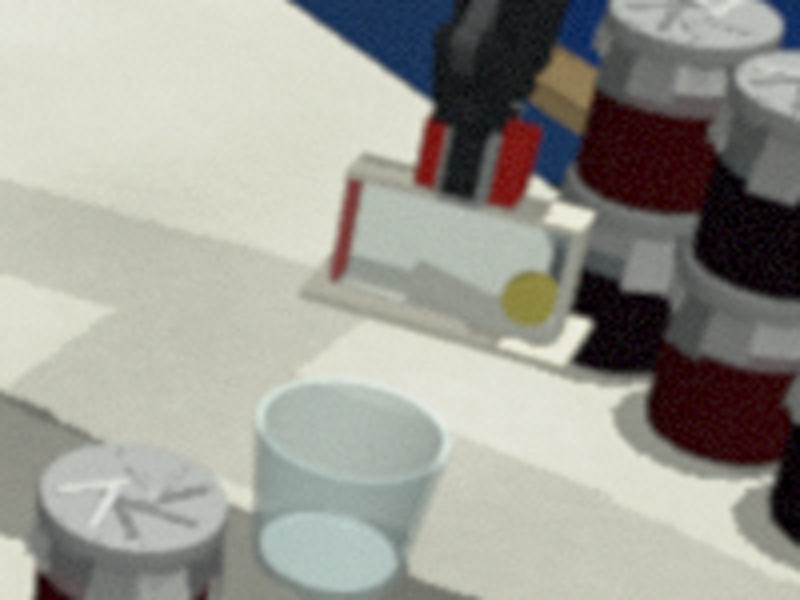

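The tablet (yellow disc at crop (530,298)) is still at the far end, and the slot end (315,187) is over the jar. I refine the jar centre from the wrist rim and plan the tilt about the slot.

```bash
python3 -c "
from h import *
for p in [(318.5,191),(260,191),(377,191),(318,134)]: print(ray('wrist',p,.08))
jar=np.array([.528,.392,0])
th=np.linspace(0,2*np.pi,60)
for n in ['wrist']:
  print(proj(n,jar+np.c_[46*np.cos(th),46*np.sin(th),0*th+80]/1000).min(0),proj(n,jar+np.c_[46*np.cos(th),46*np.sin(th),0*th+80]/1000).max(0))
# tilt plan: slot fixed, in tool frame slot offset: box x=-tool x ; box z=-tool z
s,R=tool()
h=np.radians(36.6); r=np.array([np.cos(h),np.sin(h),0])
o=np.array([.032,0,.0837]) # slot in tool frame (m)
print('slot now',s['tcp_pos']+R.apply(o))
"
```

```text
[0.52291173 0.39243296 0.08      ]
[0.54997292 0.35586693 0.08      ]
[0.495859   0.42898755 0.08      ]
[0.48918819 0.36680308 0.08      ]
[255.18686531 134.3482469 ] [373.15169767 251.96052358]
slot now [0.5260976  0.38991568 0.15553347]
```

Emit:
play_rows(series="10 0.1 0.3 0.7 0 0 0; 10 0 0 1.2 0 0 0; 10 0 0 1.2 0 0 0; 10 0 0 0.6 0 0 0; 10 0 0 0 0 0 0")

```text
clock: 11.38
tcp_pos: [0.5488, 0.4105, 0.2012]
orientation: [-0.001, -0.314, 0.949, -0.0]
wrist_force: [0.7, -0.4, -2.4]
finger_gap: 0.0205
```

Emit:
play_rows(series="10 0.44 0 -0.16 0 -3 0; 10 0.44 0 -0.16 0 -3 0; 10 0.44 0 -0.16 0 -3 0; 10 0.44 0 -0.16 0 -3 0; 10 0.44 0 -0.16 0 -3 0; 10 0.44 0 -0.16 0 -3 0; 10 0.44 0 -0.16 0 -3 0; 10 0.44 0 -0.16 0 -3 0; 10 0.44 0 -0.16 0 -3 0; 10 0.44 0 -0.16 0 -3 0; 10 0 0 0 0 0 0; 10 0 0 0 0 0 0")

```text
clock: 12.88
tcp_pos: [0.5128, 0.3836, 0.2084]
orientation: [0.246, -0.303, 0.917, 0.081]
wrist_force: [1.2, 0.3, -3.3]
finger_gap: 0.021
```

```bash
python3 -c "
from h import *
togo([.5507,.4087,.219],216.6)
s,R=tool();print('slot now',s['tcp_pos']+R.apply([.032,0,.0837]))
im=cams.read_camera('scene'); crop(im,420,130,200,150,4,'pics/s5.png')
im=cams.read_camera('top'); crop(im,90,120,200,150,4,'pics/t5.png')"
```

```text
t 12.88 tcp [0.5128 0.3836 0.2084] gap 0.021 F [ 1.2  0.3 -3.3] j [ 0.48  0.1  -0.48  0.48  0.08 -0.14]
 tool x head -143.41 z [ 0.402  0.298 -0.866]
 shift cm tool [-4.46 -0.25  1.35]
 turn deg [-2.000e-02  3.002e+01 -2.000e-02]
slot now [0.52417282 0.39203147 0.11987522]
```

View pics/s5.png

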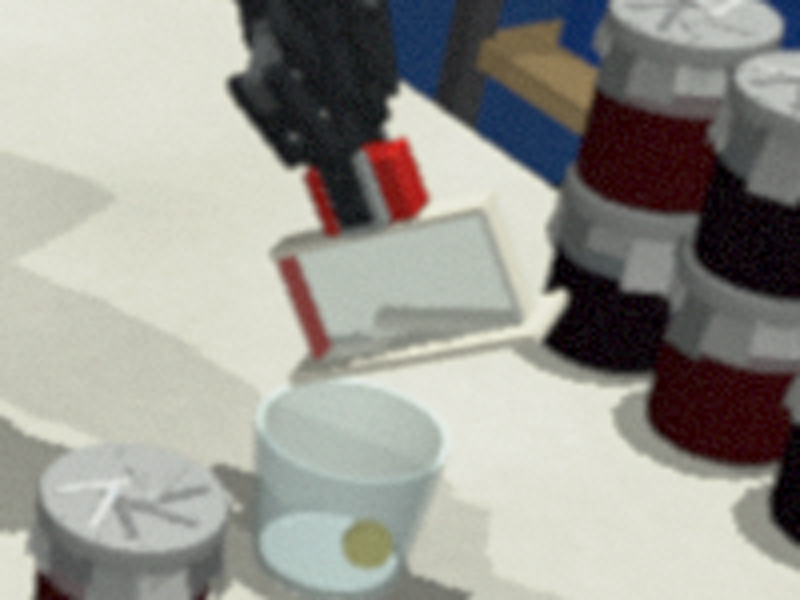

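View pics/t5.png

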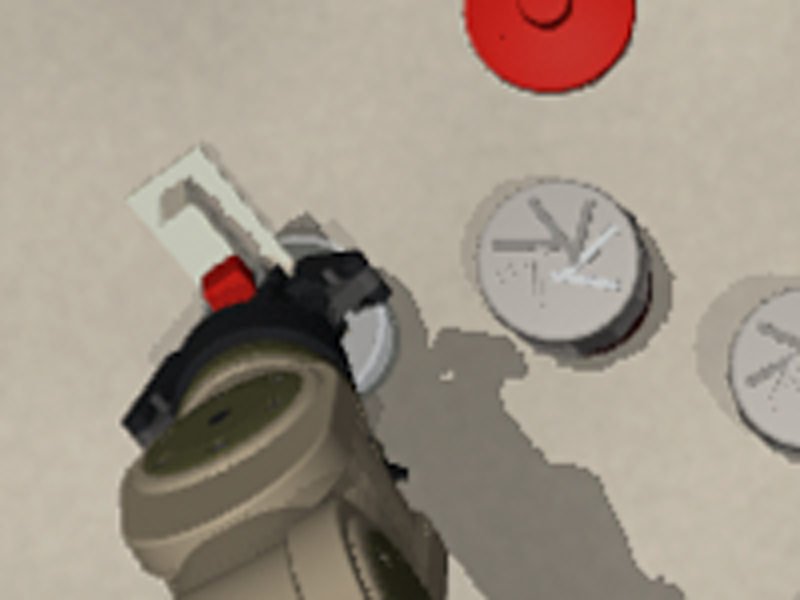

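The box is empty and the tablet lies in the upright jar (crop (368,543)). I untilt along the same path, then rise.

Emit:
play_rows(series="10 -0.43 0 0.15 0 3 0; 10 -0.43 0 0.15 0 3 0; 10 -0.43 0 0.15 0 3 0; 10 -0.43 0 0.15 0 3 0; 10 -0.43 0 0.15 0 3 0; 10 -0.43 0 0.15 0 3 0; 10 -0.43 0 0.15 0 3 0; 10 -0.43 0 0.15 0 3 0; 10 -0.43 0 0.15 0 3 0; 10 -0.43 0 0.15 0 3 0; 10 0 0 -1 0 0 0; 10 0 0 -2 0 0 0")

```text
clock: 14.48
tcp_pos: [0.5485, 0.4103, 0.2349]
orientation: [-0.0, -0.314, 0.949, -0.0]
wrist_force: [-0.2, 0.4, -1.2]
finger_gap: 0.0215
```

Emit:
play_rows(series="10 0 0 -1.5 0 0 4; 10 0 0 -0.5 0 0 6; 10 0 0 0 0 0 6; 10 0 0 0 0 0 6; 10 0 0 0 0 0 6; 10 0 0 0 0 0 6; 10 0 0 0 0 0 4; 10 0 0 0 0 0 2.6; 10 0 0 0 0 0 0")

```text
clock: 15.6
tcp_pos: [0.5487, 0.4104, 0.2565]
orientation: [0.001, 0.035, 0.999, 0.001]
wrist_force: [0.4, 0.5, -2.8]
finger_gap: 0.0211
```

```bash
python3 -c "
from h import *
togo([.539,-.1035,.25],176)"
```

```text
t 15.6 tcp [0.5487 0.4104 0.2565] gap 0.0211 F [ 0.4  0.5 -2.8] j [0.53 0.54 0.4  1.43 0.   0.59]
 tool x head 176.01 z [ 0.002  0.001 -1.   ]
 shift cm tool [ -2.61 -51.33   0.58]
 turn deg [0.08 0.11 0.01]
```

Emit:
play_rows(series="10 0 -2 0 0 0 0; 10 -0.2 -3 0 0 0 0; 10 -0.3 -5 0 0 0 0; 10 -0.3 -5 0 0 0 0; 10 -0.3 -5 0 0 0 0; 10 -0.3 -5 0 0 0 0; 10 -0.3 -5 0 0 0 0; 10 -0.3 -5 0 0 0 0; 10 -0.3 -5 0 0 0 0; 10 -0.3 -5 0 0 0 0; 10 0 -3.5 0 0 0 0; 10 0 -2 0 0 0 0")

```text
clock: 17.1
tcp_pos: [0.539, -0.0971, 0.256]
orientation: [0.001, 0.036, 0.999, -0.0]
wrist_force: [0.5, -0.5, -2.3]
finger_gap: 0.0213
```

Emit:
play_rows(series="10 0 -0.8 1 0 0 0; 10 0 0 2 0 0 0; 10 0 0 3 0 0 0; 10 0 0 3 0 0 0; 10 0 0 3 0 0 0; 10 0 0 2 0 0 0; 10 0 0 1 0 0 0; 10 0 0 0 0 0 0; 10 0 0 0 0 0 0")

```text
clock: 18.23
tcp_pos: [0.5391, -0.1033, 0.1062]
orientation: [0.001, 0.035, 0.999, -0.0]
wrist_force: [0.3, 0.6, -3.1]
finger_gap: 0.0214
```

```bash
python3 -c "
from h import *
togo([.539,-.1035,.0877],176)
im=cams.read_camera('scene'); crop(im,200,200,200,150,4,'pics/s6.png')"
```

```text
t 18.23 tcp [ 0.5391 -0.1033  0.1062] gap 0.0214 F [ 0.3  0.6 -3.1] j [-0.34  0.35 -0.27  0.95  0.   -0.27]
 tool x head 176.01 z [ 0.001 -0.    -1.   ]
 shift cm tool [ 0.01 -0.02  1.85]
 turn deg [-0.02  0.09  0.01]
```

View pics/s6.png

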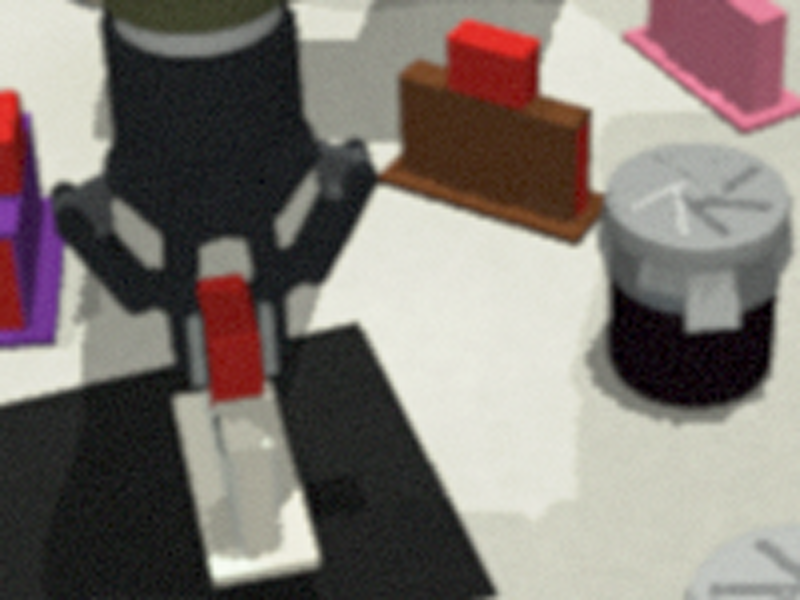

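The box hangs level over its old place, with the handle at (232,335). I lower the last 1.8 cm slowly.

Emit:
play_rows(series="10 0 0 0.8 0 0 0; 10 0 0 0.5 0 0 0; 10 0 0 0.3 0 0 0; 10 0 0 0.2 0 0 0; 10 0 0 0 0 0 0; 10 0 0 0 0 0 0")

```text
clock: 19.02
tcp_pos: [0.5382, -0.1033, 0.0877]
orientation: [-0.0, 0.035, 0.999, -0.0]
wrist_force: [-3.5, 1.3, 2.7]
finger_gap: 0.0216
```

Emit:
play_rows(series="30 0 0 0 0 0 0; 40 0 0 0 0 0 0; 70 0 0 0 0 0 0; 70 0 0 0 0 0 0; 70 0 0 0 0 0 0; 70 0 0 -1 0 0 0; 70 0 0 -2 0 0 0; 70 0 0 -4 0 0 0; 70 0 0 -5 0 0 0; 70 0 0 -3 0 0 0; 70 0 0 0 0 0 0; 70 0 0 0 0 0 0")

```text
clock: 20.52
tcp_pos: [0.5382, -0.1033, 0.2372]
orientation: [-0.0, 0.035, 0.999, -0.0]
wrist_force: [-0.1, 0.2, -0.6]
finger_gap: 0.0596
```

```bash
python3 -c "
from h import *
togo([.539,-.1035,.24],176)
im=cams.read_camera('scene'); cv2.imwrite('pics/s7.png',im[:,:,::-1]); crop(im,220,220,130,140,4,'pics/s7b.png')
crop(im,420,200,150,110,5,'pics/s7c.png')
im=cams.read_camera('wrist'); cv2.imwrite('pics/w7.png',im[:,:,::-1])"
```

```text
t 20.52 tcp [ 0.5382 -0.1033  0.2372] gap 0.0596 F [-0.1  0.2 -0.6] j [-0.34  0.26 -0.05  1.25 -0.   -0.27]
 tool x head 175.99 z [-0. -0. -1.]
 shift cm tool [-0.08 -0.02 -0.28]
 turn deg [-0.   -0.01 -0.01]
```

View pics/s7b.png

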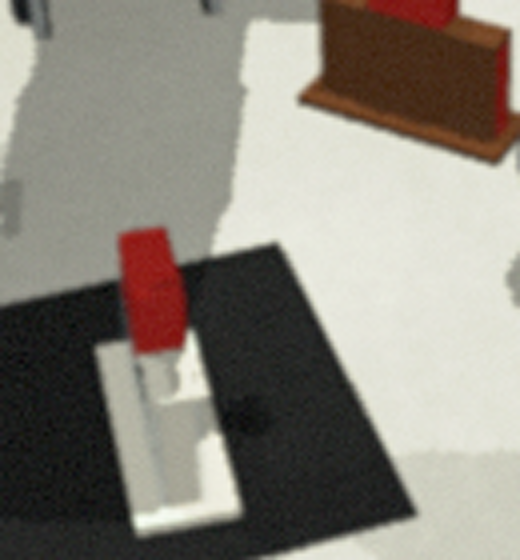

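View pics/s7c.png

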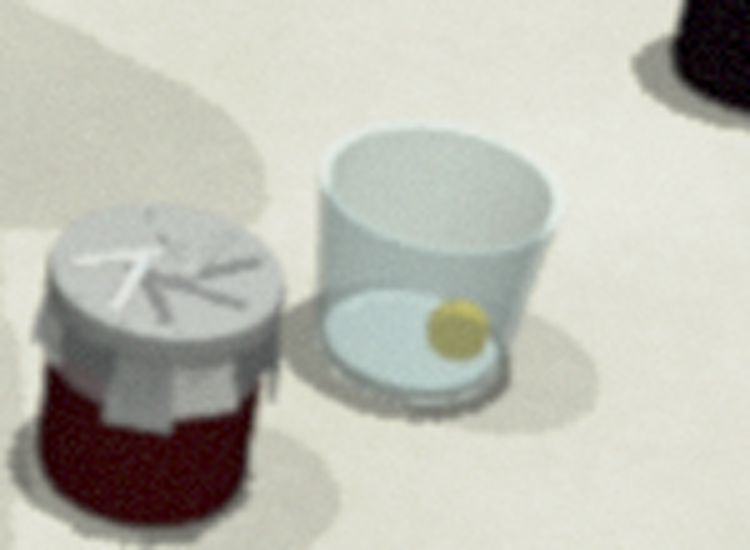

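View pics/w7.png

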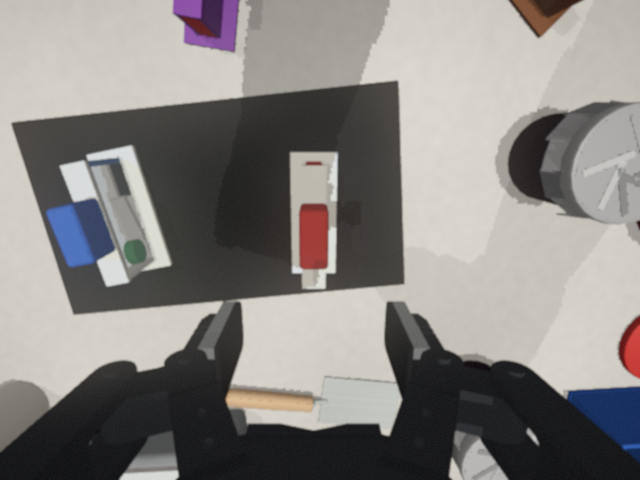

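The box stands on the mat with its handle at (314,237) in the wrist picture. The tablet lies in the upright jar (crop (458,330)), and the gripper is clear. I hand in.

```bash
python3 -c "
from workcell import workorder
print(workorder.hand_in())"
```

```text
the job is handed in; nothing more can be done
None
```

I picked up the white, red-handled box from the mat and carried it level over the open jar. A single 30° tilt, slot end down, was enough for the yellow tablet to drop into the jar. I then stood the box back where it had been on the mat, let go, and handed in at about 20.6 s of the 58 s allowed.

The last pictures show the tablet on the jar's floor, the jar upright, the box standing on its foot on the mat, and the open gripper about 15 cm above it and clear. I judged all of these by eye and did not measure the final tilts.

The cameras disagreed by up to 8 mm on the handle's x position and about 3 to 5 mm on the jar's. I settled on in-between values; neither gap affected the result.

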